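# Seat the slide tray against the bench rail and its end stop

## Task

Push the flat slide tray along the bench until its long side lies flush against the rail and its end butts against the steel stop block that stands at one end of the rail. Slide it steadily with the fingers, never lifting it or knocking it hard, leave the staining jar, petri dish, slide box and oil bottle where they are, and finish with the hand clear.

Things in the scene. Friction and masses are not known exactly. Their poses are not given: they have to be found in the camera images.
- tray: The thing to push: flat pale-green slide tray, six glass slides in a row on it, 96 mm (its x) by 200 mm (its y) by 26 mm high, about 0.35 kg, loose, symmetric end for end, too wide to grip across. Origin at the centre of its underside, z up. It starts with its origin 98 to 138 mm short of the rail's face, turned up to 0.35 rad.
- rail: Straight aluminium rail screwed to the bench, 20 mm thick (x), 560 mm long (y), 25 mm high. Origin at bench level on the middle of its near face, which the tray must lie against; x points from that face through the rail, away from the robot; y runs along the face, to the robot's left. A tray lying flush has its origin at x = -48 mm in this frame.
- stop: Steel stop block fixed square to the rail at one of its ends (left or right, at random), on the near side: 70 mm (x, out from the rail's face) by 20 mm (y) by 25 mm high. Its centre is 240 mm along y from the rail's origin. Origin at the centre of its underside, axes as the rail's. A tray butting it has its origin 110 mm from this one along y, towards the rail's middle.
- staining_jar: Bystander: square glass jar with white lid, 54 x 54 x 64 mm high, loose, standing by the rail's other end, away from the stop, 240 mm from the rail's middle and about 35 mm in front of its face. Origin at the centre of its underside.
- petri_dish: Bystander: round clear dish, 94 mm diameter, 17 mm high, loose, on the robot's side of the tray to the left or right. Origin at the centre of its underside.
- slide_box: Bystander: closed blue slide box, 87 (x) x 102 (y) x 33 mm high, loose, on the robot's side of the tray, across from the dish. Origin at the centre of its underside.
- oil_bottle: Bystander: small amber bottle with black cap, 28 mm diameter, 65 mm high, loose, behind the rail. Origin at the centre of its underside.
Not all that is in view belongs to the job. Leave any orange look-alike of the tray alone.

How it is judged:
By the outcome, as a careful person would: the job done as asked, in the order asked, and still so for the second after the job is handed in, with the robot touching nothing.
It also fails if it takes over 48 s, if anything falls off the work surface, if the arm or the gripper's body presses on something with over 40 N, if the wrist force passes 120 N, or if a joint passes its speed limit or range.

## Robot

A 7-joint arm with a two-finger parallel gripper is mounted at the origin on the work surface. World frame = base frame: x ahead of the robot, y to its left, z up, the work surface at z = 0. Lengths are in m, angles in rad, forces in N, time in s.
With the tool pointing down it reaches from about 0.4 to 0.9 m from the base axis. Payload 5.5 kg.
Tool frame: the origin (TCP) lies at the centre of the arm's flange, where the gripper is bolted on; the fingertips stand 173 mm ahead of it and the grasp point (between the pads) lies 155 mm ahead of it; z points along the fingers, y is the line along which they close (so a half turn about z gives the same grasp; the last joint's range is limited). The gripper opens to 85 mm and grips with 20 to 120 N. Pads are 22 mm wide; open, the fingers measure 114 mm over their backs; the gripper's body (76 mm by 85 mm) begins 54 mm behind the grasp point. The pads swing forward as they close: fully open they stand 13 mm farther back than shut.
Start: joints at [1.45, 0.501, -0.427, 1.55, 0.221, 1.138, -0.21], TCP at [0.243, -0.603, 0.405] pointing down, gripper open.
Joint ranges: [-2.88, 2.88], [-0.31, 2.03], [-1.54, 1.56], [0.2, 2.42], [-1.41, 4.55], [0.19, 2.02], [-2.57, 2.57]. Speed limits (rad/s): [2.57, 2.57, 3.14, 3.14, 3.14, 3.14, 3.14].

## Interface

Orientations are given as a unit quaternion [x, y, z, w].
In Python, from bench import * gives the robot as it stands. The module is installed in compiled form; this text tells all that it offers.
- The arm moves only by the tool arm_command, never from a script. Its argument "commands" is a list of rows, each a list of 5 numbers: the opening, from 0 (shut) to 1 (fully open), then the shift along the tool's x, y, z scaled (see below), then the turn about the tool's z scaled (see below). A call has 1 to 5 rows; each row shifts and turns the commanded pose from where the row before left it, along the tool's axes as they then stand; what a row does not reach is not made up. The controller multiplies each number of a shift by 1 m and each number of a turn by pi/2 rad. A row lasts 1/8 s, in which the tool goes at most 62.5 mm and 10.7 degrees, less where a joint would pass 70% of its speed; a pose out of reach is approached as far as the arm can. A call with a number of a shift or a turn outside -1 to 1 is refused whole. A call with a gripper value outside its range is refused whole. The fingers move at their own pace and stop on an object; "force" is the grip in N (left out, the last holds). Time passes only in rows, so rows that do not move let the fingers close. It gives the time, the measured TCP pose, the force, the opening and the grip force at its end, in the units of the state.
- get_obs(): the state, without advancing time (a new reading comes with each control period).
- read_camera(name): name is "scene" or "top"; returns a dict with "pixels" (384x512x3 uint8, red, green, blue), "mtx" (3x3 intrinsics, pixels), "R" (3x3) and "t" (3): a world point X has camera coordinates R X + t. Camera axes: x right, y down, z forward; pixel columns grow to the right and rows downward; lengths in m; the calibration is good to about 2 mm. A picture is of the moment at which its call begins. There is no depth.
- hand_in(): hands the job in; it is judged then, once.
The state is a dict: "t": time; "q": joint angles; "qd": joint speeds; "joint_torque": joint torques, N m; "tool_pos": TCP position; "orientation": TCP orientation; "force": force on the tool from outside, world axes, zero at the start; "moment": the same for the moment, N m; "opening": opening from 0.0 (shut) to 1.0 (fully open); "finger_force": force on a finger pad.
Only numpy, scipy, OpenCV 4.12 (cv2) and the standard library are available. Lean on these libraries where they do the work, as an engineer would, in place of code of your own. Each camera call takes 0.05 s, during which the arm holds its last target. There are 200 camera calls.

## Working session

There is one attempt and no reset: what is moved stays moved. The work goes in short steps, Python scripts to look and compute and a tool call to move; the robot and the scene stay as the last step left them, time stands still between calls to the robot, and variables do not carry over. Pictures are saved under pics/ and viewed, at most 10 in all, crops included, and the job is handed in when it is done.

Besides the shell and the picture viewer there is one more tool, called after "Call:" as name(argument=value, ...) on one line, values as JSON. arm_command: Moves the arm, as the interface text tells. Shifts and turns lie within -1 to 1; 1 stands for 1 m of shift or pi/2 rad of turn. Its arguments: {"type":"object","properties":{"commands":{"type":"array"},"force":{"type":"number"}},"required":["commands"]}

```bash
mkdir -p pics
cat > h.py <<'E'
from bench import *
import numpy as np, cv2
def cast(c,uv,z):
    R,t,K=map(np.array,(c["R"],c["t"],c["mtx"]))
    o=-R.T@t; d=R.T@np.linalg.inv(K)@np.array([uv[0],uv[1],1.0])
    return o+d*(z-o[2])/d[2]
def tri(c1,u1,c2,u2):
    A=[];b=[]
    for c,uv in((c1,u1),(c2,u2)):
        R,t,K=map(np.array,(c["R"],c["t"],c["mtx"]))
        o=-R.T@t; d=R.T@np.linalg.inv(K)@np.array([uv[0],uv[1],1.0]); d/=np.linalg.norm(d)
        P=np.eye(3)-np.outer(d,d); A.append(P); b.append(P@o)
    return np.linalg.lstsq(np.vstack(A),np.hstack(b),rcond=None)[0]
E
python3 - <<'E'
from h import *
ims=[]
for n in("top","scene"):
    c=read_camera(n); cv2.imwrite(f"pics/{n}0.png",c["pixels"][:,:,::-1]); np.save(n+"0.npy",c,allow_pickle=True)
    print(n,(-np.array(c["R"]).T@c["t"]).round(3))
o=get_obs();print(o["t"],o["tool_pos"],o["orientation"],o["force"])
E
```

```text
top [ 0.497 -0.011  1.115]
scene [1.112 0.858 0.691]
0.1 [ 0.24322599 -0.60243503  0.40375592] [ 9.81633470e-01  1.90774612e-01 -1.45150996e-04 -8.69662681e-04] [-0.53515891 -0.28985756 -0.5978085 ]
```

View pics/top0.png

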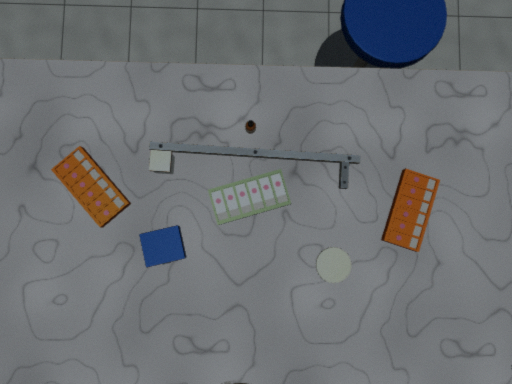

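View pics/scene0.png

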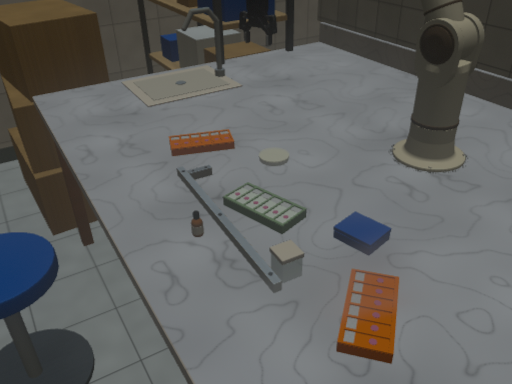

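The top view shows candidates for the tray: pale green at (249,197), orange at (91,187) and orange at (410,210). I choose the green one. The rail runs from (150,147) to (359,160), with the stop at its right end (-y) at (344,175). The jar is at (160,161), box at (163,246), dish at (333,265) and bottle at (251,127). The scene view agrees: tray at (264,205), stop at (200,173).

```bash
cat > m.py <<'E'
from h import *
def quad(c,x0,y0,x1,y1):
    im=c["pixels"]; hsv=cv2.cvtColor(im,cv2.COLOR_RGB2HSV)
    m=np.zeros(im.shape[:2],np.uint8)
    g=((hsv[...,0]>32)&(hsv[...,0]<80)&(hsv[...,1]>35)).astype(np.uint8)*255
    m[y0:y1,x0:x1]=g[y0:y1,x0:x1]
    m=cv2.morphologyEx(m,cv2.MORPH_CLOSE,np.ones((3,3)))
    cs,_=cv2.findContours(m,cv2.RETR_EXTERNAL,cv2.CHAIN_APPROX_NONE)
    k=max(cs,key=cv2.contourArea)
    return m,k
def tray(c,z=0.024,win=(150,130,400,270)):
    m,k=quad(c,*win)
    P=np.array([cast(c,p[0],z)[:2] for p in cv2.convexHull(k)]).astype(np.float32)
    (cx,cy),(w,h),a=cv2.minAreaRect(P*1000)
    b=cv2.boxPoints(((cx,cy),(w,h),a))
    e=max((b[1]-b[0],b[2]-b[1]),key=np.linalg.norm); e=e*np.sign(e[1])
    return (cx,cy),(w,h),np.arctan2(-e[0],e[1])
E
python3 - <<'E'
from m import *
T=np.load("top0.npy",allow_pickle=True).item();S=np.load("scene0.npy",allow_pickle=True).item()
print("tray",tray(T))
# height from two views: extreme corners (hull minAreaRect of each)
m,k=quad(T,150,130,400,270); bt=cv2.approxPolyDP(cv2.convexHull(k),5,True)[:,0]; print("top corners",bt.tolist())
m2,k2=quad(S,215,175,315,235); bs=cv2.approxPolyDP(cv2.convexHull(k2),5,True)[:,0]; print("scene corners",bs.tolist())
for u in bt:
    r=[(tri(T,u,S,v)) for v in bs]
    print([x.round(3).tolist() for x in r])
# crop
im=T["pixels"][:,:,::-1]
a=cv2.resize(im[125:225,140:370],None,fx=3.4,fy=3.4,interpolation=cv2.INTER_CUBIC)
cv2.imwrite("pics/crop0.png",a)
for n,uv,z in(("dish",(333,265),.017),("box",(163,246),.033),("jar",(160,161),.064)): print(n,cast(T,uv,z).round(3))
E
```

```text
tray ((585.7921142578125, -12.946426391601562), (95.44267272949219, 199.23675537109375), np.float32(0.30383724))
top corners [[280, 169], [290, 203], [218, 224], [208, 190]]
scene corners [[224, 196], [249, 183], [305, 209], [283, 226]]
[[0.659, -0.092, 0.027], [0.627, -0.072, 0.072], [0.58, -0.019, 0.029], [0.604, -0.043, -0.038]]
[[0.601, -0.141, -0.021], [0.569, -0.119, 0.024], [0.512, -0.071, -0.036], [0.535, -0.098, -0.11]]
[[0.602, 0.021, 0.078], [0.571, 0.028, 0.103], [0.512, 0.066, 0.023], [0.536, 0.055, -0.026]]
[[0.653, 0.056, 0.106], [0.624, 0.065, 0.134], [0.575, 0.106, 0.071], [0.599, 0.096, 0.023]]
dish [ 0.411 -0.236  0.017]
box [0.453 0.205 0.033]
jar [0.668 0.215 0.064]
```

View pics/crop0.png

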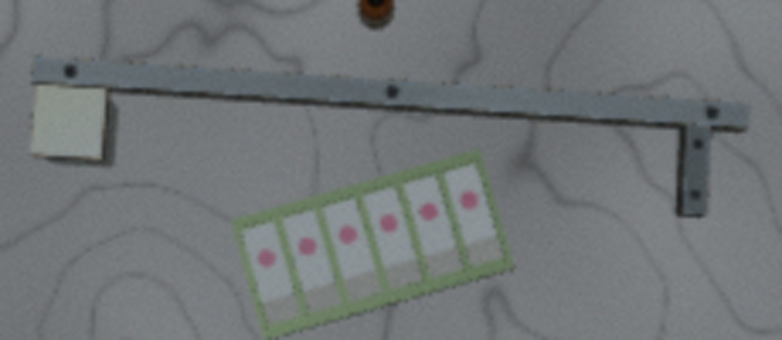

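The crop confirms the pale green tray with six slides. Its corners triangulate to about 0.025 m high. The rail's near top edge runs from crop (110,92) to (680,127), and the stop's inner edge is at crop x≈683. Next I measure those edges.

```bash
cat > rail.py <<'E'
from h import *
def rail(c):
    g=cv2.GaussianBlur(cv2.cvtColor(c["pixels"],cv2.COLOR_RGB2GRAY),(3,3),0).astype(float)
    pts=[]
    for u in list(range(178,335,3)):
        yc=152+(u-172.4)*(162.4-152)/(340-172.4)
        r=np.arange(int(yc)-4,int(yc)+5); d=np.diff(g[r,u])   # bright->dark
        i=d.argmin(); 
        if 0<i<len(d)-1:
            den=d[i-1]-2*d[i]+d[i+1]; s=.5*(d[i-1]-d[i+1])/den if den else 0
            pts.append((u,r[i]+.5+s))
    P=np.array([cast(c,p,.025)[:2] for p in pts]).astype(np.float32)
    vx,vy,x0,y0=cv2.fitLine(P,cv2.DIST_HUBER,0,.001,.001).ravel()
    if vy<0: vx,vy=-vx,-vy
    ev=np.array([vx,vy]); en=np.array([vy,-vx]); off=np.dot([x0,y0],en)
    st=[]
    for v in range(167,186):
        r=np.arange(335,352); d=np.diff(g[v,r]); i=d[2:-2].argmax()+2  # dark->bright
        st.append(cast(c,(r[i]+.5,v),.025)[:2]@ev)
    return ev,en,off,np.median(st),np.std(P@en-off)
E
python3 - <<'E'
from rail import *; from m import tray
T=np.load("top0.npy",allow_pickle=True).item()
ev,en,off,st,sd=rail(T); print("heading",np.arctan2(en[1],en[0]),"off",off,"stop along",st,"sd",sd)
g=en*(off-.048)+ev*(st+.1); print("target",g)
(cx,cy),_,a=tray(T); c=np.array([cx,cy])/1000
print("tray in target frame: n",(c-g)@en,"along",(c-g)@ev)
for n,u in(("screw L",(160.5,145.6)),("mid",(255,152)),("R",(349,158))):
    p=cast(T,u,.025)[:2]; print(n,p@en-off,p@ev-st)
E
```

```text
heading -0.042773202 off 0.6962452 stop along -0.22753788813444192 sd 0.00039381743
target [ 0.64219879 -0.15514031]
tray in target frame: n -0.062435314917264145 along 0.13965186700009438
screw L 0.008560075280561352 0.48130514498548277
mid 0.007986913555164787 0.23159045639421036
R 0.008395734456237869 -0.018451958306836935
```

Call:
arm_command(commands=[[1,0,0,0,0.051],[1,0.02,-0.022,0,0],[1,0.03,-0.033,0,0],[1,0.035,-0.038,0,0],[1,0.035,-0.038,0,0]])

```text
t: 0.72
tool_pos: [0.3191, -0.4402, 0.4043]
orientation: [0.989, 0.151, -0.0, -0.0]
force: [0.7, -0.6, 0.5]
opening: 0.999
finger_force: 0.0
```

Call:
arm_command(commands=[[1,0.035,-0.038,0,0],[1,0.035,-0.038,0,0],[1,0.035,-0.038,0,0],[1,0.035,-0.038,0,0],[1,0.035,-0.038,0,0]])

```text
t: 1.35
tool_pos: [0.4292, -0.2066, 0.4046]
orientation: [0.989, 0.151, -0.0, 0.0]
force: [0.4, 0.1, 0.1]
opening: 1.001
finger_force: 0.0
```

Call:
arm_command(commands=[[1,0.03,-0.034,0.01,0],[1,0.03,-0.034,0.02,0],[1,0.03,-0.034,0.02,0],[1,0.025,-0.03,0.03,0],[1,0,0,0.02,0]])

```text
t: 1.98
tool_pos: [0.4996, -0.044, 0.3036]
orientation: [0.988, 0.154, 0.0, -0.001]
force: [-0.5, -1.0, -0.5]
opening: 1.003
finger_force: 0.0
```

Call:
arm_command(commands=[[1,0,0,0.03,0],[1,0,0,0.03,0],[1,0,0,0.02,0],[1,0,0,0.01,0],[1,0,0,0,0]])

```text
t: 2.6
tool_pos: [0.4989, -0.0477, 0.2143]
orientation: [0.988, 0.151, -0.001, -0.0]
force: [0.6, -0.0, -0.2]
opening: 1.002
finger_force: 0.0
```

Call:
arm_command(commands=[[1,0,-0.006,0.015,0],[1,0,-0.006,0.015,0],[1,0,0,0.008,0],[1,0,0,0,0],[1,0.005,0,0,0]])

```text
t: 3.22
tool_pos: [0.5005, -0.035, 0.1768]
orientation: [0.989, 0.151, -0.0, 0.0]
force: [0.2, 0.7, 0.2]
opening: 1.002
finger_force: 0.0
```

Run:
```python
from h import *
c=read_camera("scene"); o=get_obs(); print(o["tool_pos"],o["force"])
cv2.imwrite("pics/s1.png",cv2.resize(c["pixels"][90:260,150:400],None,fx=3,fy=3,interpolation=cv2.INTER_CUBIC)[:,:,::-1])
```

```text
[ 0.50155871 -0.0347145   0.17716501] [ 1.23859296  1.58534361 -0.8677248 ]
```

View pics/s1.png

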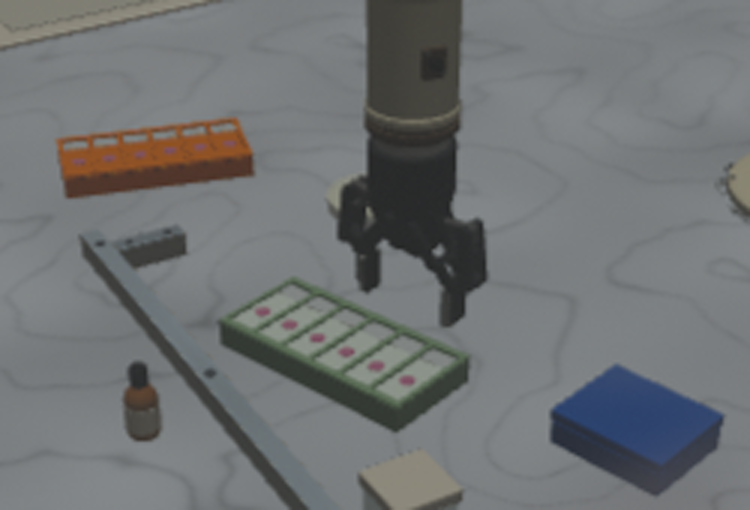

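Fingers open at crop (368,275) and (452,310), behind the tray's near side and clear of the box and dish. I go a little lower, then approach.

Call:
arm_command(commands=[[1,0.005,0,0.004,0],[1,0.005,0,0.002,0],[1,0.005,0,0,0],[1,0.004,0,0,0],[1,0.004,0,0,0]])

```text
t: 3.9
tool_pos: [0.5226, -0.0279, 0.1708]
orientation: [0.988, 0.151, 0.0, 0.0]
force: [0.5, -0.5, -0.7]
opening: 1.0
finger_force: 0.0
```

Call:
arm_command(commands=[[1,0.004,0,0,0],[1,0.004,0,0,0],[1,0.004,0,0,0],[1,0.004,0,0,0.005],[1,0.004,0,0,0.01]])

```text
t: 4.53
tool_pos: [0.5416, -0.0218, 0.1705]
orientation: [0.99, 0.139, -0.0, -0.0]
force: [-1.7, -0.3, -1.2]
opening: 0.999
finger_force: 0.7
```

```bash
cat > st.py <<'E'
from rail import *; from m import tray
import sys
T0=np.load("top0.npy",allow_pickle=True).item()
ev,en,off,st,sd=rail(T0); g=en*(off-.048)+ev*(st+.1)
c=read_camera("top"); o=get_obs(); cv2.imwrite("pics/last.png",c["pixels"][:,:,::-1])
try:
    (cx,cy),wh,a=tray(c); p=np.array([cx,cy])/1000
    print("tray",p,np.round(wh,1),"rel n",((p-g)@en).round(4),"along",((p-g)@ev).round(4),"yaw rel",a+.0428)
except Exception as e: print(e)
tp=o["tool_pos"][:2]; q=o["orientation"]; print("tool",o["tool_pos"].round(4),"n",((tp-g)@en).round(4),"along",((tp-g)@ev).round(4),"rel heading",2*np.arctan2(q[1],q[0])+.0428,"F",o["force"].round(1),o["t"])
E
python3 st.py
```

```text
tray [ 0.59940704 -0.0099333 ] [ 95.8 198.7] rel n -0.049 along 0.1432 yaw rel 0.32219088
tool [ 0.5422 -0.0216  0.1707] n -0.1056 along 0.1291 rel heading 0.3215636590019699 F [-0.4 -1.  -1.6] 4.575
```

Call:
arm_command(commands=[[1,0.006,0,0,0.024],[1,0.006,0,0,0.024],[1,0.006,0.001,0,0.024],[1,0.006,0.001,0,0.024],[1,0.006,0.001,0,0.024]])

```text
t: 5.2
tool_pos: [0.5717, -0.0188, 0.1708]
orientation: [0.999, 0.045, 0.0, -0.0]
force: [-1.7, 1.2, 0.4]
opening: 1.0
finger_force: 0.9
```

```bash
python3 st.py
```

```text
tray [0.62690875 0.02143553] [ 96.6 121.9] rel n -0.0228 along 0.1758 yaw rel 0.14756697
tool [ 0.5726 -0.0189  0.171 ] n -0.0754 along 0.1332 rel heading 0.13050380640232187 F [-0.7  1.1 -0. ] 5.25
```

Call:
arm_command(commands=[[1,0.006,0,0,0.022],[1,0.005,0,0,0.022],[1,0.004,0,0,0.022],[1,0.002,0,0,0.014],[1,0.001,0,0,0.003]])

```text
t: 5.88
tool_pos: [0.588, -0.0168, 0.1703]
orientation: [1.0, -0.02, -0.002, -0.0]
force: [-7.2, 3.3, 4.6]
opening: 0.998
finger_force: 3.9
```

```bash
python3 st.py
```

```text
tray [0.64828967 0.03060196] [95.2 97.2] rel n -0.0019 along 0.1858 yaw rel 1.5840489
tool [ 0.588  -0.0168  0.1703] n -0.0601 along 0.1359 rel heading 0.0031425677726991397 F [-6.   3.1  3.8] 5.925
```

Call:
arm_command(commands=[[1,0.0015,0,0,0],[1,0.001,0,0,0],[1,0,0,0,0]])

```text
t: 6.3
tool_pos: [0.5888, -0.0169, 0.1699]
orientation: [1.0, -0.02, -0.004, -0.0]
force: [-11.6, 3.2, 8.2]
opening: 1.005
finger_force: 6.0
```

```bash
python3 st.py
```

```text
tray [0.64847351 0.03466414] [86.4 97.1] rel n -0.0018 along 0.1899 yaw rel 1.5715888
tool [ 0.5888 -0.0169  0.17  ] n -0.0593 along 0.1358 rel heading 0.0027298048384192045 F [-11.6   3.6   7.7] 6.35
```

Call:
arm_command(commands=[[1,-0.003,0,0,0],[1,-0.015,0,0,0],[1,-0.03,0,-0.01,0],[1,-0.03,0,-0.03,0],[1,0,0,-0.05,0]])

```text
t: 6.98
tool_pos: [0.5115, -0.0155, 0.2602]
orientation: [1.0, -0.02, -0.002, 0.0]
force: [0.9, -0.9, -0.2]
opening: 0.997
finger_force: 0.0
```

```bash
python3 st.py; python3 -c "
from bench import *;print(get_obs()['q'].round(2))"
```

```text
tray [ 0.64534125 -0.02146732] [200.7  98.7] rel n -0.0026 along 0.1337 yaw rel 0.00083949044
tool [ 0.5157 -0.0148  0.2673] n -0.1324 along 0.1348 rel heading 0.003854239651859659 F [1.2 0.  3.6] 7.025
[ 0.41  0.47 -0.53  1.99  0.35  0.75 -1.94]
```

Call:
arm_command(commands=[[0.45,0,0,0,-0.06]])

```text
t: 7.15
tool_pos: [0.5159, -0.0154, 0.2636]
orientation: [1.0, 0.028, 0.004, 0.001]
force: [-0.7, -0.4, 0.1]
opening: 0.817
finger_force: 0.0
```

```bash
python3 -c "
from bench import *;o=get_obs();print(o['q'].round(2),o['tool_pos'],o['orientation'])"
```

```text
[ 0.43  0.49 -0.55  2.    0.37  0.75 -1.86] [ 0.51587202 -0.01544095  0.26356125] [9.99601824e-01 2.79474144e-02 3.83039723e-03 6.80497620e-04]
```

Call:
arm_command(commands=[[0.45,0,0,0,-0.105],[0.45,0,0,0,-0.105],[0.45,0,0,0,-0.105],[0.45,0,0,0,-0.105],[0.45,0,0,0,-0.105]])

```text
t: 7.78
tool_pos: [0.515, -0.0155, 0.2612]
orientation: [0.904, 0.428, 0.001, 0.001]
force: [-0.2, 0.5, -0.2]
opening: 0.451
finger_force: 0.0
```

Call:
arm_command(commands=[[0.45,0,0,0,-0.105],[0.45,0,0,0,-0.105],[0.45,0,0,0,-0.105],[0.45,0,0,0,-0.1],[0.45,0,0,0,0]])

```text
t: 8.4
tool_pos: [0.5146, -0.0156, 0.2609]
orientation: [0.722, 0.692, 0.001, 0.0]
force: [1.2, 0.2, 0.1]
opening: 0.451
finger_force: 0.0
```

```bash
python3 st.py; python3 -c "
from bench import *;o=get_obs();print(o['q'].round(2))"
```

```text
tray [ 0.64558606 -0.02194663] [199.7  98.3] rel n -0.0023 along 0.1332 yaw rel 0.0008400567
tool [ 0.5145 -0.0155  0.2609] n -0.1336 along 0.1341 rel heading 1.5701823698888253 F [ 0.4 -0.7  0.5] 8.45
[ 0.68  0.6  -0.89  1.99  0.63  0.85 -0.61]
```

Call:
arm_command(commands=[[0.45,0.03,0.02,0,0],[0.45,0.035,0.03,0,0],[0.45,0.035,0.035,0,0],[0.45,0.027,0.03,0,0],[0.45,0.01,0.017,0,0]])

```text
t: 9.07
tool_pos: [0.6523, 0.1194, 0.2611]
orientation: [0.721, 0.693, 0.001, 0.0]
force: [-0.0, 0.3, -0.2]
opening: 0.449
finger_force: 0.0
```

Call:
arm_command(commands=[[0.45,0,0,0.02,0],[0.45,0,0,0.02,0],[0.45,0,0,0.02,0],[0.45,0,0,0.01,0],[0.45,0,0,0,0]])

```text
t: 9.7
tool_pos: [0.6503, 0.1162, 0.1895]
orientation: [0.721, 0.693, -0.001, -0.001]
force: [0.5, 0.9, 0.8]
opening: 0.452
finger_force: 0.0
```

```bash
python3 st.py;python3 - <<'E'
from h import *
c=read_camera("scene")
cv2.imwrite("pics/s2.png",cv2.resize(c["pixels"][120:290,150:400],None,fx=3,fy=3,interpolation=cv2.INTER_CUBIC)[:,:,::-1])
E
```

```text
tray [ 0.64538684 -0.03193523] [179.5  97.7] rel n -0.0021 along 0.1232 yaw rel 0.00083943456
tool [0.6508 0.1165 0.1905] n -0.003 along 0.2717 rel heading 1.5745539584496016 F [-0.5  0.4  0.1] 9.75
```

View pics/s2.png

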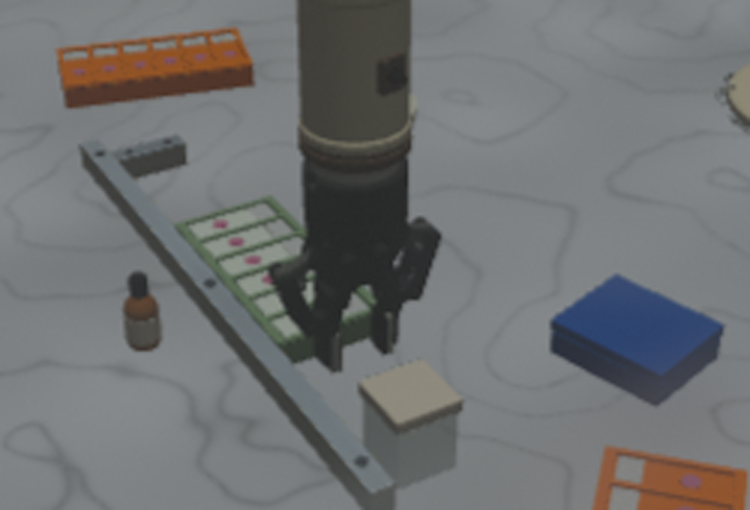

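Both fingertips, at crop (332,360) and (385,345), stand between the tray's end and the jar, clear of the rail. I lower the hand and push along the rail.

Call:
arm_command(commands=[[0.45,0,0,0.006,0],[0.45,-0.005,0,0.004,0],[0.45,-0.005,0,0,0],[0.45,-0.005,0,0,0],[0.45,-0.004,0,0,0]])

```text
t: 10.42
tool_pos: [0.6504, 0.097, 0.1809]
orientation: [0.721, 0.693, 0.0, 0.0]
force: [-2.1, -0.3, -0.1]
opening: 0.449
finger_force: 0.0
```

Call:
arm_command(commands=[[0.45,-0.004,0,0,0],[0.45,-0.004,0,0,0],[0.45,-0.004,0,0,0],[0.45,-0.005,0,0,0],[0.45,-0.006,0,0,0]])

```text
t: 11.05
tool_pos: [0.6492, 0.0749, 0.1808]
orientation: [0.72, 0.694, 0.0, -0.0]
force: [0.3, 2.0, -0.0]
opening: 0.448
finger_force: 1.2
```

```bash
python3 st.py
```

```text
tray [ 0.64422675 -0.06732142] [139.4  97.1] rel n -0.0017 along 0.0878 yaw rel -0.0013272725
tool [0.6494 0.0735 0.1807] n -0.0026 along 0.2288 rel heading 1.574151131355499 F [0.2 2.7 1. ] 11.1
```

Call:
arm_command(commands=[[0.45,-0.007,0,0,0],[0.45,-0.007,0,0,0],[0.45,-0.007,0,0,0],[0.45,-0.007,0,0,0],[0.45,-0.007,0,0,0]])

```text
t: 11.72
tool_pos: [0.648, 0.0392, 0.1808]
orientation: [0.721, 0.693, 0.0, 0.0]
force: [0.1, 2.1, -0.0]
opening: 0.452
finger_force: 1.3
```

Call:
arm_command(commands=[[0.45,-0.007,0,0,0],[0.45,-0.007,0,0,0],[0.45,-0.007,0,0,0],[0.45,-0.007,0,0,0],[0.45,-0.007,0,0,0]])

```text
t: 12.35
tool_pos: [0.6466, 0.0044, 0.1808]
orientation: [0.721, 0.693, 0.0, 0.0]
force: [0.4, 2.6, 1.1]
opening: 0.454
finger_force: 1.5
```

```bash
python3 st.py
```

```text
tray [ 0.64112848 -0.1526427 ] [109.3  96.9] rel n -0.0012 along 0.0024 yaw rel -0.011036038
tool [0.6467 0.0029 0.1806] n -0.0023 along 0.1581 rel heading 1.5736529575365408 F [-0.5  1.1  1.5] 12.4
```

Call:
arm_command(commands=[[0.45,-0.007,0,0,0],[0.45,-0.007,0,0,0],[0.45,-0.006,0,0,0],[0.45,-0.006,0,0,0],[0.45,-0.006,0,0,0]])

```text
t: 13.02
tool_pos: [0.6453, -0.0277, 0.1806]
orientation: [0.721, 0.693, -0.0, -0.0]
force: [-1.6, 2.2, -0.7]
opening: 0.447
finger_force: 1.2
```

Call:
arm_command(commands=[[0.45,-0.004,0,0,0],[0.45,-0.003,0,0,0],[0.45,-0.002,0,0,0],[0.45,-0.002,0,0,0]])

```text
t: 13.52
tool_pos: [0.6449, -0.0382, 0.1807]
orientation: [0.721, 0.693, -0.0, -0.0]
force: [-1.5, 2.0, -0.6]
opening: 0.447
finger_force: 1.0
```

```bash
python3 st.py
```

```text
tray [ 0.63874371 -0.20548039] [92.  96.6] rel n -0.0013 along -0.0504 yaw rel 1.5694733
tool [ 0.6449 -0.0386  0.1806] n -0.0023 along 0.1165 rel heading 1.57473592864207 F [-0.8  1.7 -0.4] 13.575
```

Call:
arm_command(commands=[[0.45,-0.002,0,0,0],[0.45,-0.002,0,0,0],[0.45,-0.001,0,0,0],[0.45,-0.001,0,0,0],[0.45,-0.001,0,0,0]])

```text
t: 14.2
tool_pos: [0.6446, -0.0421, 0.1808]
orientation: [0.72, 0.694, 0.002, -0.002]
force: [-0.3, 9.3, -1.5]
opening: 0.446
finger_force: 4.8
```

```bash
python3 st.py
```

```text
tray [ 0.63908148 -0.21048846] [86.7 95.9] rel n -0.0007 along -0.0554 yaw rel 1.5591674
tool [ 0.6445 -0.042   0.1808] n -0.0025 along 0.1131 rel heading 1.5769090284302583 F [ 0.5  8.8 -2.4] 14.25
```

Call:
arm_command(commands=[[0.45,-0.001,0,0,0],[0.45,0,0,0,0],[0.45,0.004,0,0,0],[0.45,0.015,0,0,0],[0.45,0.03,0,-0.01,0]])

```text
t: 14.88
tool_pos: [0.6465, 0.0008, 0.1899]
orientation: [0.722, 0.692, -0.001, 0.0]
force: [-0.2, 0.2, 1.0]
opening: 0.454
finger_force: 0.0
```

Call:
arm_command(commands=[[0.45,0.03,-0.01,-0.03,0],[0.45,0,-0.02,-0.04,0],[0.45,0,-0.04,-0.02,0],[0.45,0,-0.05,0,0],[0.45,0,-0.04,0,0]])

```text
t: 15.5
tool_pos: [0.4862, 0.039, 0.2811]
orientation: [0.721, 0.693, -0.0, 0.001]
force: [-0.2, -0.0, 0.6]
opening: 0.451
finger_force: 0.0
```

```bash
python3 st.py
python3 - <<'E'
import cv2
a=cv2.imread("pics/last.png")[125:225,160:370]
cv2.imwrite("pics/crop3.png",cv2.resize(a,None,fx=3.8,fy=3.8,interpolation=cv2.INTER_CUBIC))
E
```

```text
tray [ 0.64053302 -0.15366846] [200.8  97.6] rel n -0.0017 along 0.0014 yaw rel -0.0013222173
tool [0.4811 0.0394 0.2799] n -0.1693 along 0.1875 rel heading 1.577511382230384 F [-6.3 -0.4 -0.6] 15.55
```

View pics/crop3.png

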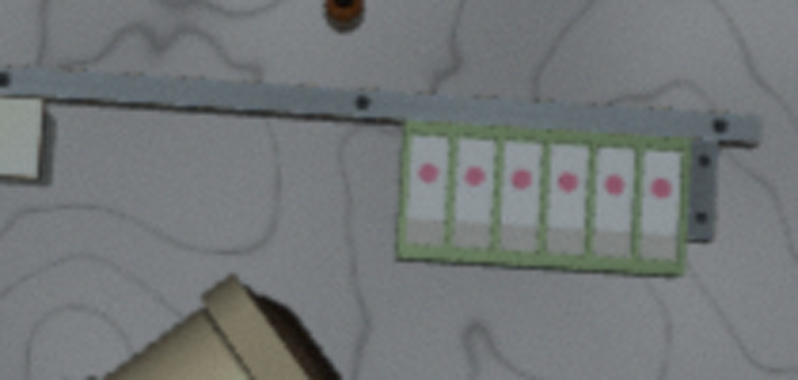

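The tray lies flush along the rail, with no gap along its top edge from crop (405,122) to (690,140). Its right end butts the stop at crop x≈690. The jar and bottle have not moved, and the hand is clear.

Call:
arm_command(commands=[[0.45,0,0,0,0],[0.45,0,0,0,0]])

```text
t: 15.8
tool_pos: [0.4891, 0.0388, 0.2812]
orientation: [0.721, 0.693, 0.001, 0.001]
force: [0.6, -0.9, 0.2]
opening: 0.452
finger_force: 0.0
```

```bash
python3 st.py; python3 -c "
from bench import *;print(hand_in())"
```

```text
tray [ 0.64088391 -0.15365533] [200.9  96.8] rel n -0.0014 along 0.0014 yaw rel 0.0015180595
tool [0.4892 0.0389 0.2811] n -0.1612 along 0.1873 rel heading 1.5740256064810032 F [ 0.2  0.1 -0.5] 15.85
the job is handed in; nothing more can be done
None
```

The tray lies flush against the rail and butts the stop block, within about 1.5 mm by camera (about the calibration error); the hand is clear, the arm touched none of the bystanders, and the job was handed in at about 16 s (no verdict was shown).

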